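# Free the bench pin from its hold-down jig

## Task

On the goldsmith's bench, swing up the hinged steel hold-down bar of the wooden jig and leave it standing open, roughly upright or further back. Then slide the freed wooden bench pin along the jig's board, out of the open end, until the whole pin is clear of where the bar comes down, and leave it lying flat on the board without ever picking it up off the board. Leave the spare pin lying on the bench alone.

Things in the scene. Friction and masses are not known exactly. Their poses are not given: they have to be found in the camera images.
- jig: Fixed pale wooden board 280x200x15 mm. Origin: on the bench surface under the board, which spans x -170..110, y -100..100 mm. Pin slides out to -x (open end, towards robot) along y=0. Guide rails 8 mm high at y=+-22..32, x 20..85; back stop behind the pin. Closed steel bar lies across the pin along y: x 44..66, z 34..45. Hinge axis parallel to x at y=65, z=39.5, lugs to z=45.
- hold_bar (a joint): Bar angle, rad: 0 closed (starts 0..0.06), 1.57 upright, stop 1.9; end at jig -y rises and swings over to +y. Stiff, stays where left; 2-3 N at the handle lifts it. Handle: dark wood roller along jig x, 26 long, 22 dia, on the bar's free end; closed centre at jig (55,-65,54.5) mm. Pinch its end faces from above, fingers closing along jig x; the 22 mm wide bar fits between them all the way.
- bench_pin: Pin in the jig: brown wood block 150x40x18 mm (x,y,z), 0.12 kg, 12 mm slot 30 deep in its -x end, heel 15 long on top of its +x end, 30 mm high in all. Origin: centre of underside, 15 mm above the bench. Lies along jig x, origin near jig x=10; front part free of guides. Heel behind the bar stops it coming out while the bar is down. Grip across the width, e.g. 30 mm to -x of the origin.
- spare_pin: Spare pin of the same shape and wood, lying loose on the bench on the jig's +y side; leave alone. Origin: centre of its underside. A glass lamp jar, a small brass pot and tweezers also lie about.
There are look-alikes about, which are no part of the job. What is shaped like the bench_pin but green is not meant.

How it is judged:
By the outcome, as a careful person would: the job done as asked, in the order asked, and still so for the second after the job is handed in, with the robot touching nothing.
It also fails if it takes over 51 s, if anything falls off the work surface, if the arm or the gripper's body presses on something with over 40 N, if the wrist force passes 120 N, or if a joint passes its speed limit or range.

## Robot

A 6-joint arm with a two-finger parallel gripper is mounted at the origin on the work surface. World frame = base frame: x ahead of the robot, y to its left, z up, the work surface at z = 0. Lengths are in mm, angles in rad, forces in N, time in s.
With the tool pointing down it reaches from about 350 to 875 mm from the base axis. Payload 4.2 kg.
Tool frame: the origin (TCP) lies at the very end of the fingers, on their centre line; the grasp point (between the pads) lies 19 mm behind it; z points along the fingers, y is the line along which they close (so a half turn about z gives the same grasp; the last joint's range is limited). The gripper opens to 85 mm and grips with 20 to 120 N. Pads are 22 mm wide; open, the fingers measure 114 mm over their backs; the gripper's body (76 mm by 85 mm) begins 54 mm behind the grasp point. The pads swing forward as they close: fully open they stand 13 mm farther back than shut.
Start: joints at [-0.929, 0.385, 0.008, 0, -1.194, -0.259], TCP at [233.463, -579.736, 231.312] pointing down, gripper open.
Joint ranges: [-3.14, 3.14], [-1.21, 2.06], [-1.07, 1.41], [-3.16, 2.05], [-2.99, -0.16], [-3.1, 3.1]. Speed limits (rad/s): [2.79, 2.79, 3.14, 3.14, 3.14, 3.14].

## Interface

Orientations are given as a unit quaternion [x, y, z, w].
In Python, from bench import arm gives the robot as it stands. The module is installed in compiled form; this text tells all that it offers.
- The arm moves only by the tool drive_tool, never from a script. Its argument "targets" is a list of rows, each a list of 5 numbers: the closure, from -1 (fully open) to 1 (shut), then the shift along the tool's x, y, z in mm, then the turn about the tool's z in degrees. In form: [[grip, tx, ty, tz, roll], ...]. A call has 1 to 12 rows; each row is the pose to reach, as a shift and turn from the pose commanded when the call began, along the tool's axes at that moment; what a row does not reach only later rows make up. A row lasts 1/10 s, in which the tool goes at most 50 mm and 8.59 degrees, less where a joint would pass 70% of its speed; a pose out of reach is approached as far as the arm can. A call with a gripper value outside its range is refused whole. The fingers move at their own pace and stop on an object; the grip force is fixed at half the most. Time passes only in rows, so rows that repeat a pose let the fingers close. It gives the time, the measured TCP pose, the force, the opening and the grip force at its end, in the units of the state.
- arm.read_state(): the state, without advancing time (a new reading comes with each control period).
- arm.get_image(name): name is "scene" or "top" or "wrist"; returns the picture (480x640x3 uint8, blue, green, red); there is no depth.
- arm.camera_params(name): a dict with "fov_y" (degrees; the focal length in pixels is half the picture's height over the tangent of half this angle, whatever the lens; pixels are square), "cx", "cy" (the principal point, pixels), "rvec" (rotation vector, rad) and "tvec" (3), from world to camera coordinates, as OpenCV has them; the wrist camera has in their place "tool_from_camera" (4x4, takes a point from camera to tool coordinates, whose origin is the TCP and whose axes are the flange's). Camera axes: x right, y down, z forward; pixel columns grow to the right and rows downward; lengths in mm; the calibration is good to about 2 mm. A picture is of the moment at which its call begins: read the wrist's pose just before it. camera_params takes no time and is no camera call.
- arm.job_done(): hands the job in; it is judged then, once.
The state is a dict: "clock": time; "joints": joint angles; "joint_vel": joint speeds; "joint_efforts": joint torques, N m; "position": TCP position; "ee_rot": TCP orientation; "contact_force": force on the tool from outside, world axes, zero at the start; "wrist_torque": the same for the moment, N m; "gripper_width": finger opening in mm; "grasp_force": force on a finger pad.
Only numpy, scipy, OpenCV 4.12 (cv2) and the standard library are available. Lean on these libraries where they do the work, as an engineer would, in place of code of your own. Each camera call takes 0.05 s, during which the arm holds its last target. There are 200 camera calls.

## Working session

There is one attempt and no reset: what is moved stays moved. The work goes in short steps, Python scripts to look and compute and a tool call to move; the robot and the scene stay as the last step left them, time stands still between calls to the robot, and variables do not carry over. Pictures are saved under pics/ and viewed, at most 10 in all, crops included, and the job is handed in when it is done.

Besides the shell and the picture viewer there is one more tool, called after ">>>" as name(argument=value, ...), one argument or row to a line, values as JSON. drive_tool: Moves the arm, as the interface text tells. Its arguments: {"type":"object","properties":{"targets":{"type":"array","items":{"type":"array","items":{"type":"number"}}}},"required":["targets"]}

```bash
mkdir -p pics; cat > h.py <<'E'
import numpy as np, cv2
from scipy.spatial.transform import Rotation as R
from bench import arm
def cam(n, st=None):
    p=arm.camera_params(n); f=240/np.tan(np.radians(p["fov_y"])/2)
    K=np.array([[f,0,p["cx"]],[0,f,p["cy"]],[0,0,1]])
    if n=="wrist":
        T=np.array(p["tool_from_camera"]); Rt=R.from_quat(st["ee_rot"]).as_matrix()
        Rwc=Rt@T[:3,:3]; c=Rt@T[:3,3]+np.array(st["position"])
    else:
        M=cv2.Rodrigues(np.array(p["rvec"],float))[0]; Rwc=M.T; c=-M.T@np.array(p["tvec"],float).ravel()
    return K,Rwc,c
def ray(C,uv,z):
    K,Rm,c=C; uv=np.atleast_2d(uv).astype(float)
    d=(Rm@np.linalg.inv(K)@np.c_[uv,np.ones(len(uv))].T).T
    return c+d*((z-c[2])/d[:,2])[:,None]
def proj(C,P):
    K,Rm,c=C; q=(K@Rm.T@(np.atleast_2d(P)-c).T).T
    return q[:,:2]/q[:,2:]
E
python3 - <<'E'
from h import *
s=arm.read_state();print(s)
for n in("top","scene","wrist"):
    i=arm.get_image(n);cv2.imwrite(f"pics/{n}0.png",i)
    print(n,arm.camera_params(n))
E
```

```text
{'clock': 0.0, 'joints': array([-9.29424494e-01,  3.85554021e-01,  6.61905094e-03, -4.95244724e-04,
       -1.19401018e+00, -2.58603257e-01]), 'joint_vel': array([0.00015747, 0.00055234, 0.00206932, 0.00023832, 0.00049703,
       0.00074742]), 'joint_efforts': array([ 2.81176006e-03, -3.92285335e+01,  1.88399416e+01,  4.18609634e+00,
       -4.66902566e-03,  1.89654492e-05]), 'position': array([ 233.22784461, -579.2169029 ,  230.2210279 ]), 'ee_rot': array([-1.90128287e-01,  9.81758640e-01,  1.06756105e-03, -2.60076106e-04]), 'contact_force': array([ 0.34050625, -0.40409036, -0.10820413]), 'wrist_torque': array([ 0.01253058, -0.02269551,  0.01171809]), 'grasp_force': 0.0, 'gripper_width': 85.4037937226136}
top {'fov_y': 54.04461537211291, 'cx': 330.1554025823707, 'cy': 228.50045112855736, 'rvec': array([ 2.13456352, -2.10463978,  0.17081326]), 'tvec': array([124.09641323, 701.52374961, 642.2053074 ])}
scene {'fov_y': 57.899822829274704, 'cx': 318.33705262151284, 'cy': 238.41339879135268, 'rvec': array([ 1.23531509,  2.10392001, -1.09299707]), 'tvec': array([ 232.14174103, -346.83338558, 1246.12266109])}
wrist {'fov_y': 58.27423724682123, 'cx': 320.57631139518776, 'cy': 238.4913037160753, 'tool_from_camera': array([[-7.29272048e-04, -9.51530326e-01, -3.07554071e-01,
         7.71551352e+01],
       [ 9.99999721e-01, -6.44407487e-04, -3.77489974e-04,
         1.89537849e-01],
       [ 1.61003013e-04, -3.07554260e-01,  9.51530531e-01,
        -1.41771593e+02],
       [ 0.00000000e+00,  0.00000000e+00,  0.00000000e+00,
         1.00000000e+00]])}
```

View pics/top0.png

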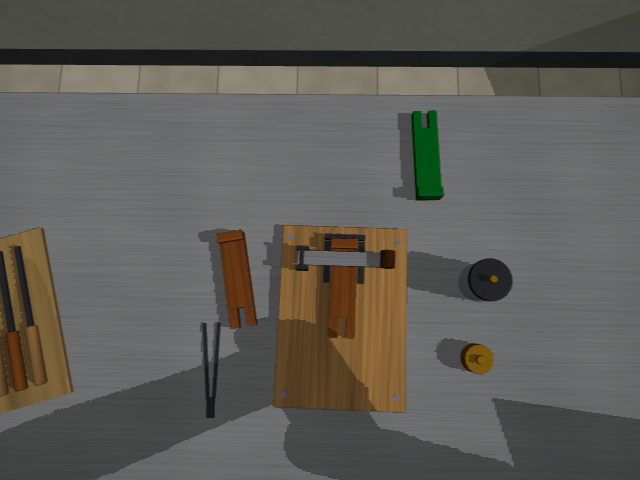

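View pics/scene0.png

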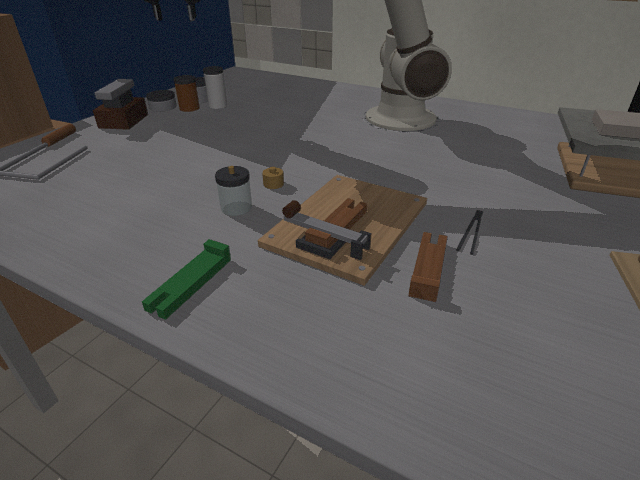

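The top view shows the jig board with corners near (282,225), (407,229), (406,411) and (274,406). The handle is at (388,259), the hinge near (303,258) and the pin's slot end near (341,337). The spare pin is at (237,280), the jar at (490,280) and the brass pot at (478,359). The scene view agrees.

```bash
python3 - <<'E'
from h import *
C=cam("top"); print("cam",C[2])
w=ray(C,[[282,225],[407,229],[406,411],[274,406]],15); print(w.round(1))
img=cv2.imread("pics/top0.png"); hsv=cv2.cvtColor(img,cv2.COLOR_BGR2HSV)
print(np.linalg.norm(w-np.roll(w,-1,0),axis=1).round())
# board orientation: robust rect
m=((hsv[...,0]>8)&(hsv[...,0]<25)&(hsv[...,1]>60)).astype(np.uint8); m[:,:265]=0; m[:,425:]=0
m=cv2.morphologyEx(m,cv2.MORPH_CLOSE,np.ones((25,25)))
c=max(cv2.findContours(m,0,1)[0],key=cv2.contourArea)
q=ray(C,c[:,0],15)[:,:2].astype(np.float32)
print(cv2.minAreaRect(q), cv2.boxPoints(cv2.minAreaRect(q)))
(cx,cy),_,_=cv2.minAreaRect(q)
for p in([388,259],): print("handle",ray(C,p,60))
print("jar,pot",ray(C,[[490,280],[478,359]],60))
print("pin slot end",ray(C,[[329,336],[354,338]],33))
E
```

```text
cam [574.23115246 120.43545388 758.76019458]
[[713.3 212.6  15. ]
 [709.3  11.8  15. ]
 [432.3  17.   15. ]
 [435.7 215.3  15. ]]
[201. 277. 198. 278.]
((572.307861328125, 114.48485565185547), (200.29345703125, 279.4617004394531), 88.73113250732422) [[430.39362   17.456902]
 [709.7868    11.268471]
 [714.2221   211.51282 ]
 [434.82892  217.70123 ]]
handle [[655.36805087  47.22798825  60.        ]]
jar,pot [[ 626.37385782 -102.38151323   60.        ]
 [ 513.47825653  -80.30975667   60.        ]]
pin slot end [[540.83712932 133.76312808  33.        ]
 [538.51938181  96.1397126   33.        ]]
```

```bash
cat >> h.py <<'E'
O=np.array([602.3,113.8,0]); YAW=-1.27
def jig(x,y,z): return O+R.from_euler('z',YAW,degrees=True).apply([x,y,z])
def delta(target, yaw_y=None):
    s=arm.read_state(); M=R.from_quat(s["ee_rot"]).as_matrix()
    d=M.T@(np.array(target)-s["position"]); out="shift %s"%d.round(1)
    if yaw_y is not None:
        a=np.degrees(np.arctan2(M[1,1],M[0,1])); out+=" roll %.1f"%(-((yaw_y-a+180)%360-180))
    print(out,"pos",s["position"].round(1),"tilt",M[:,2].round(3),"clock",s["clock"]); return d
E
python3 -c "
from h import *
delta(np.append(jig(55,-65,0)[:2],150),180+YAW)"
```

```text
shift [-626.1  423.7   81.1] roll -66.8 pos [ 233.3 -579.3  230.5] tilt [-0.001  0.001 -1.   ] clock 0.15
```

>>> drive_tool(
  targets=[
    [-1,-626,424,0,-67],
    [-1,-626,424,0,-67],
    [-1,-626,424,0,-67],
    [-1,-626,424,0,-67],
    [-1,-626,424,0,-67],
    [-1,-626,424,0,-67],
    [-1,-626,424,0,-67],
    [-1,-626,424,0,-67],
    [-1,-626,424,0,-67],
    [-1,-626,424,0,-67],
    [-1,-626,424,0,-67],
    [-1,-626,424,0,-67],
  ],
)

```text
clock: 1.35
position: [569.2, -80.1, 231.2]
ee_rot: [-0.701, 0.714, 0.0, -0.0]
contact_force: [1.1, -0.8, 0.3]
gripper_width: 85.3
grasp_force: 0.0
```

```bash
python3 -c "
from h import *
delta(np.append(jig(55,-65,0)[:2],150),180+YAW);print(arm.read_state()['joints'])"
```

```text
shift [-129.2  -84.3   81.2] roll 0.2 pos [569.2 -80.1 231.2] tilt [-0. -0. -1.] clock 1.35
[ 1.41943770e-01  2.99785279e-01 -1.18590527e-01 -3.39167893e-05
 -1.15265922e+00 -1.60226046e-01]
```

>>> drive_tool(
  targets=[
    [-1,-40,-26,20,0],
    [-1,-80,-52,45,0],
    [-1,-120,-78,75,0],
    [-1,-129,-84,81,0],
    [-1,-129,-84,81,0],
    [-1,-129,-84,81,0],
    [-1,-129,-84,81,0],
  ],
)

```text
clock: 2.05
position: [654.9, 44.6, 151.2]
ee_rot: [-0.7, 0.714, -0.0, 0.0]
contact_force: [-1.1, -0.7, 1.2]
gripper_width: 85.3
grasp_force: 0.0
```

```bash
python3 - <<'E'
from h import *
delta(jig(55,-65,37),180+YAW)
s=arm.read_state(); i=arm.get_image("wrist"); C=cam("wrist",s)
for p in [(55,-65,54.5),(42,-65,65.5),(68,-65,65.5),(55,0,45),(110,-100,15)]:
    u=proj(C,jig(*p))[0]; print(p,u.round()); cv2.drawMarker(i,tuple(int(v) for v in u),(0,255,0),0,12)
cv2.imwrite("pics/w1.png",i)
E
```

```text
shift [ -3.   -0.8 114.2] roll 0.2 pos [654.9  44.6 151.2] tilt [ 0.001  0.    -1.   ] clock 2.05
(55, -65, 54.5) [322. 245.]
(42, -65, 65.5) [345. 251.]
(68, -65, 65.5) [299. 251.]
(55, 0, 45) [322. 335.]
(110, -100, 15) [237. 174.]
```

View pics/w1.png

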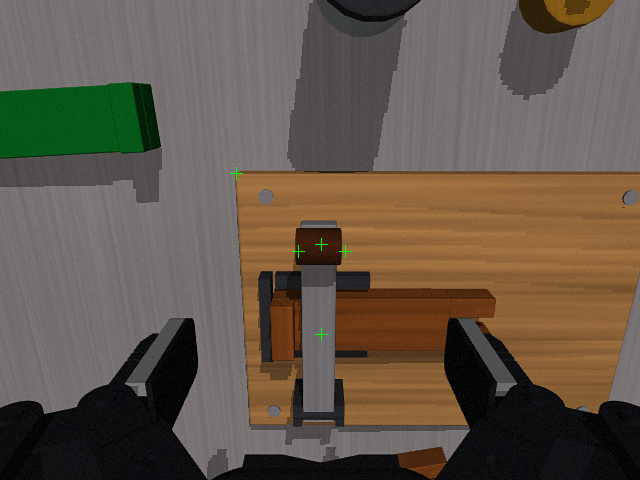

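The handle is at (319,246), about 1 mm from the predicted point. The fingers straddle it cleanly, so I descend and pinch.

>>> drive_tool(
  targets=[
    [-1,-3,-2,45,0],
    [-1,-3,-2,90,0],
    [-1,-3,-2,114,0],
    [-1,-3,-2,114,0],
    [0.3,-3,-2,114,0],
    [1,-3,-2,114,0],
    [1,-3,-2,114,0],
    [1,-3,-2,114,0],
    [1,-3,-2,114,0],
    [1,-3,-2,114,0],
  ],
)

```text
clock: 3.1
position: [656.6, 48.3, 36.9]
ee_rot: [-0.7, 0.714, 0.0, -0.0]
contact_force: [-2.5, 0.3, 1.9]
gripper_width: 25.2
grasp_force: 63.1
```

```bash
python3 - <<'E'
from h import *
s=arm.read_state();print(s['gripper_width'],s['grasp_force'],s['contact_force'])
d=delta(jig(55,-65,35.5))
p0=s["position"]; M=R.from_quat(s["ee_rot"]).as_matrix()
for t in range(6,109,6):
    a=np.radians(t); y,z=-130,15
    Y=y*np.cos(a)+z*np.sin(a)-y; Z=-y*np.sin(a)+z*np.cos(a)-z
    print(t,(M.T@R.from_euler('z',YAW,degrees=True).apply([0,Y,Z])).round())
E
```

```text
25.166487089652996 63.122220039367676 [-2.53319728  0.32963107  1.9065568 ]
shift [0.7 0.8 1.4] pos [656.6  48.3  36.9] tilt [-0.  0. -1.] clock 3.1
6 [ -2.  -0. -14.]
12 [ -6.  -0. -27.]
18 [-11.  -0. -39.]
24 [-17.  -0. -52.]
30 [-25.  -0. -63.]
36 [-34.  -0. -74.]
42 [-43.  -0. -83.]
48 [-54.  -0. -92.]
54 [-66.  -0. -99.]
60 [ -78.   -0. -105.]
66 [ -91.   -0. -110.]
72 [-104.   -0. -113.]
78 [-118.   -0. -115.]
84 [-131.   -0. -116.]
90 [-145.   -0. -115.]
96 [-159.   -0. -113.]
102 [-172.   -0. -109.]
108 [-184.   -1. -104.]
```

>>> drive_tool(
  targets=[
    [1,-2,0,-14,0],
    [1,-6,0,-27,0],
    [1,-11,0,-39,0],
    [1,-17,0,-52,0],
    [1,-25,0,-63,0],
    [1,-34,0,-74,0],
    [1,-43,0,-83,0],
    [1,-54,0,-92,0],
    [1,-66,0,-99,0],
    [1,-78,0,-105,0],
    [1,-78,0,-105,0],
    [1,-78,0,-105,0],
  ],
)

```text
clock: 4.3
position: [658.2, 127.0, 141.9]
ee_rot: [-0.701, 0.714, 0.0, 0.0]
contact_force: [-1.6, 1.2, -5.2]
gripper_width: 24.6
grasp_force: 60.3
```

>>> drive_tool(
  targets=[
    [1,-13,0,-5,0],
    [1,-26,0,-8,0],
    [1,-40,0,-10,0],
    [1,-53,0,-11,0],
    [1,-67,0,-10,0],
    [1,-81,0,-8,0],
    [1,-92,0,-5,0],
    [1,-92,0,-5,0],
    [1,-92,0,-5,0],
  ],
)

```text
clock: 5.2
position: [660.3, 219.4, 147.1]
ee_rot: [-0.701, 0.713, 0.0, 0.001]
contact_force: [-2.8, -2.1, -0.8]
gripper_width: 24.7
grasp_force: 59.0
```

>>> drive_tool(
  targets=[
    [-1,0,0,0,0],
    [-1,0,0,0,0],
    [-1,0,0,0,0],
    [-1,0,0,0,0],
    [-1,0,0,-30,0],
    [-1,0,0,-60,0],
    [-1,0,0,-70,0],
    [-1,0,0,-70,0],
  ],
)

```text
clock: 6.0
position: [661.2, 218.7, 218.8]
ee_rot: [-0.7, 0.714, -0.001, 0.003]
contact_force: [0.2, 0.2, -0.3]
gripper_width: 85.1
grasp_force: 0.0
```

```bash
python3 - <<'E'
from h import *
s=arm.read_state(); print(s['gripper_width'])
cv2.imwrite("pics/top2.png",arm.get_image("top")[150:450,200:500])
cv2.imwrite("pics/scene2.png",cv2.resize(arm.get_image("scene")[100:340,180:500],None,fx=2,fy=2))
delta(np.append(jig(-22,0,0)[:2],180),90+YAW)
E
```

```text
85.14658999113604
shift [105.4  77.3  35.4] roll 90.2 pos [659.7 218.2 215.3] tilt [-0.002  0.    -1.   ] clock 6.1
```

View pics/scene2.png

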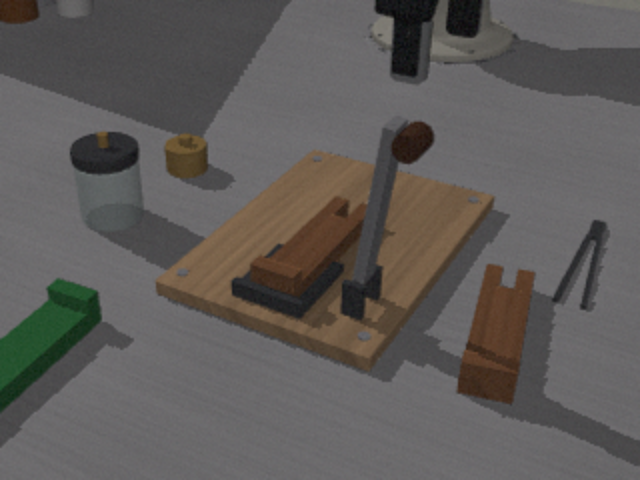

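The bar stands open and the pin is still in place. Next I move above the pin.

>>> drive_tool(
  targets=[
    [-1,0,40,0,8],
    [-1,30,77,0,16],
    [-1,70,77,0,25],
    [-1,105,77,0,33],
    [-1,105,77,15,41],
    [-1,105,77,35,50],
    [-1,105,77,70,58],
    [-1,105,77,100,66],
    [-1,105,77,105,75],
    [-1,105,77,105,83],
    [-1,105,77,105,90],
    [-1,105,77,105,90],
  ],
)

```text
clock: 7.3
position: [580.2, 114.3, 109.4]
ee_rot: [0.009, 1.0, -0.001, -0.002]
contact_force: [0.1, 0.8, -0.7]
gripper_width: 85.6
grasp_force: 0.0
```

```bash
python3 - <<'E'
from h import *
delta(jig(-22,0,18),90+YAW)
s=arm.read_state(); i=arm.get_image("wrist"); C=cam("wrist",s)
for p in [(-65,-20,33),(-65,20,33),(85,-20,45),(85,20,45),(-22,0,33)]:
    u=proj(C,jig(*p))[0]; print(p,u.round()); cv2.drawMarker(i,tuple(int(v) for v in u),(0,255,0),0,12)
cv2.imwrite("pics/w3.png",i)
E
```

```text
shift [-0.5  0.1 91.4] roll 0.2 pos [580.2 114.3 109.4] tilt [-0.003 -0.001 -1.   ] clock 7.3
(-65, -20, 33) [280. 171.]
(-65, 20, 33) [359. 171.]
(85, -20, 45) [285. 430.]
(85, 20, 45) [353. 430.]
(-22, 0, 33) [319. 251.]
```

View pics/w3.png

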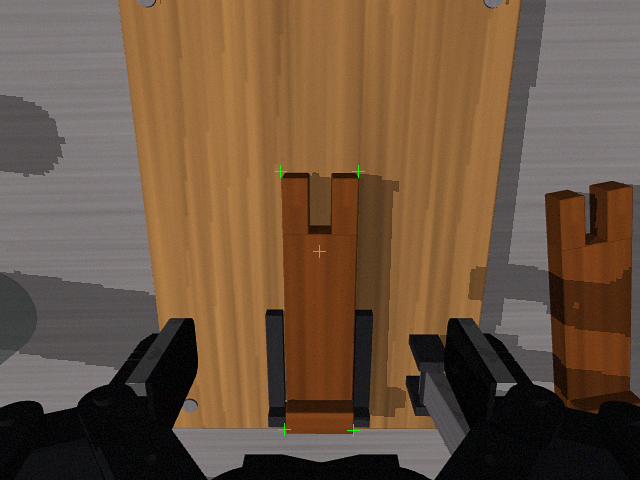

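The pin lies within 1–2 mm of the prediction: slot end at (282–358,174), centred on u≈320. I descend, grip it and check before sliding.

>>> drive_tool(
  targets=[
    [-1,0,0,40,0],
    [-1,0,0,75,0],
    [-1,0,0,91,0],
    [-1,0,0,91,0],
    [-1,0,0,91,0],
    [0,0,0,91,0],
    [1,0,0,91,0],
    [1,0,0,91,0],
    [1,0,0,91,0],
    [1,0,0,91,0],
  ],
)

```text
clock: 8.35
position: [582.1, 115.1, 21.7]
ee_rot: [0.009, 1.0, 0.0, 0.001]
contact_force: [-0.9, 0.6, 5.8]
gripper_width: 38.2
grasp_force: 61.3
```

>>> drive_tool(
  targets=[
    [1,8,0,0,0],
    [1,18,0,0,0],
    [1,28,0,0,0],
    [1,38,0,0,0],
    [1,40,0,0,0],
    [1,40,0,0,0],
  ],
)

```text
clock: 8.95
position: [541.7, 116.2, 21.7]
ee_rot: [0.009, 1.0, 0.001, 0.002]
contact_force: [0.8, 0.4, 7.0]
gripper_width: 38.3
grasp_force: 61.4
```

>>> drive_tool(
  targets=[
    [1,10,0,0,0],
    [1,20,0,0,0],
    [1,30,0,0,0],
    [1,40,0,0,0],
    [1,43,0,0,0],
    [1,43,0,0,0],
    [1,43,0,0,0],
  ],
)

```text
clock: 9.65
position: [498.7, 117.1, 21.6]
ee_rot: [0.009, 1.0, 0.001, 0.001]
contact_force: [0.6, 2.1, 8.7]
gripper_width: 38.3
grasp_force: 61.6
```

>>> drive_tool(
  targets=[
    [-1,0,0,0,0],
    [-1,0,0,0,0],
    [-1,0,0,0,0],
    [-1,0,0,0,0],
    [-1,0,0,0,0],
    [-1,0,0,-40,0],
    [-1,0,0,-85,0],
    [-1,0,0,-130,0],
    [-1,40,0,-170,0],
    [-1,80,0,-200,0],
    [-1,80,0,-200,0],
    [-1,80,0,-200,0],
  ],
)

```text
clock: 10.85
position: [417.8, 118.0, 221.5]
ee_rot: [0.009, 1.0, 0.001, 0.001]
contact_force: [-0.8, 0.7, -0.2]
gripper_width: 85.3
grasp_force: 0.0
```

```bash
python3 - <<'E'
from h import *
s=arm.read_state(); C=cam("top")
print(s['position'],proj(C,[jig(-143,0,33),jig(7,0,45),jig(44,0,33)]).round())
cv2.imwrite("pics/top4.png",arm.get_image("top"))
cv2.imwrite("pics/scene4.png",cv2.resize(arm.get_image("scene")[100:340,180:500],None,fx=2,fy=2))
E
```

```text
[417.84456878 117.98068028 221.5443962 ] [[340. 393.]
 [343. 290.]
 [344. 266.]]
```

View pics/top4.png

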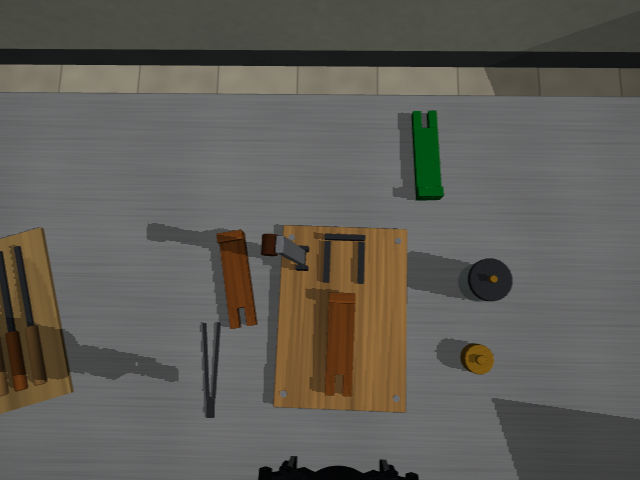

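View pics/scene4.png

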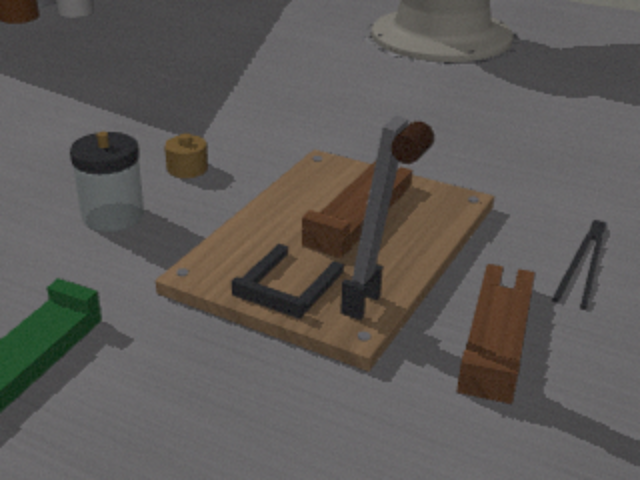

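The pin lies flat on the board, with its heel end at row ~292 and slot end at ~396. Its heel is well clear of the bar line at row ~266. The bar is open, and the spare pin has not moved.

```bash
python3 -c "
from bench import arm
print(arm.job_done())"
```

```text
the job is handed in; nothing more can be done
None
```

The job is handed in: the hold-down bar stands open just past upright, the bench pin lies flat on the board fully clear of where the bar comes down, and the spare pin was not touched (about 11 s on the clock).

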